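Stack the spacer set on a print-registration board's bolt

ROBOT

A 7-joint arm with a two-finger parallel gripper is mounted at the origin on a cart in front of the work surface, level with it; the furniture and walls round the work are solid. World frame = base frame: x ahead of the robot, y to its left, z up, the work surface at z = 0. Lengths are in m, angles in rad, forces in N, time in s.
With the tool pointing down it reaches from about 0.4 to 0.85 m from the base axis. Payload 4.5 kg.
Tool frame: the origin (TCP) lies at the centre of the arm's flange, where the gripper is bolted on; the fingertips stand r.tcp_to_tips ahead of it and the grasp point (between the pads) lies 147 mm ahead of it (r.tcp_to_tips is the distance from the TCP to the fingertips, in m); x points along the fingers, y is the direction in which the jaws open and shut, and the axes are right-handed (so a half turn about x gives the same grasp; the last joint's range is limited). The gripper opens to 88 mm and grips with 3 to 60 N. Pads are 18 mm wide; open, the fingers measure 123 mm over their backs; the gripper's body (75 mm by 187 mm) begins 45 mm behind the grasp point.
Start: joints at [-1.277, 0.689, -0.195, 1.565, 0.157, 0.902, -0.215], TCP at [0.161, 0.604, 0.405] pointing down, gripper open.
Joint ranges: [-3.01, 3.01], [-0.46, 2.08], [-1.47, 1.51], [0.13, 2.56], [-1, 4.14], [0.04, 2.09], [-2.66, 2.66]. Speed limits (rad/s): [2.57, 2.57, 3.14, 3.14, 3.14, 3.14, 3.14].

INTERFACE

Orientations are given as a unit quaternion [x, y, z, w].
In Python, from plant import r, eyes gives the robot as it stands.
- The arm moves only by the tool carry_out, never from a script. Its argument "targets" is text: rows parted by semicolons, each of 5 numbers parted by spaces: the opening, from 0 (shut) to 1 (fully open), then the shift along the tool's x, y, z in mm, then the turn about the tool's x in rad. A call has 1 to 20 rows; each row shifts and turns the commanded pose from where the row before left it, along the tool's axes as they then stand; what a row does not reach is not made up. A row lasts 1/12 s, in which the tool goes at most 41.7 mm and 7.16 degrees, less where a joint would pass 70% of its speed; a pose out of reach is approached as far as the arm can. A call is refused whole if a number of a shift passes 41.7 or a number of a turn 0.125, either way. A call with a gripper value outside its range is refused whole. The fingers move at their own pace and stop on an object; "force" is the grip in N (left out, the last holds). Time passes only in rows, so rows that do not move let the fingers close. It gives the time, the measured TCP pose, the force and the opening at its end, in the units of the state.
- r.get_state(): the state, without advancing time (a new reading comes with each control period).
- eyes.snapshot(name): name is "scene" or "top" or "wrist"; returns (picture, depth): 420x560x3 uint8, blue, green, red; 420x560 float32, m along the optical axis (not along the pixel's ray), 0 where there is no reading.
- eyes.camera_params(name): a dict with "intrinsics" (3x3 intrinsics, pixels), "rvec" (rotation vector, rad) and "tvec" (3), from world to camera coordinates, as OpenCV has them; the wrist camera has in their place "T_tool_cam" (4x4, takes a point from camera to tool coordinates, whose origin is the TCP and whose axes are the tool frame's). Camera axes: x right, y down, z forward; pixel columns grow to the right and rows downward; lengths in m; the calibration is good to about 2 mm. A picture is of the moment at which its call begins: read the wrist's pose just before it. camera_params takes no time and is no camera call.
- r.finish_job(): hands the job in, once; it reports no verdict.
The state is a dict: "clock": time; "q": joint angles; "qd": joint speeds; "joint_torque": joint torques, N m; "tool_pos": TCP position; "eef_rot": TCP orientation; "contact_force": force on the tool from outside, world axes, zero at the start; "moment": the same for the moment, N m; "opening": opening from 0.0 (shut) to 1.0 (fully open).
Only numpy, scipy, OpenCV 4.12 (cv2) and the standard library are available. Lean on these libraries where they do the work, as an engineer would, in place of code of your own. Each camera call takes 0.05 s, during which the arm holds its last target.

TASK

Thread the three loose steel rings onto the upright bolt of the wooden print-registration board, in this order from below: the plain tall spacer, the flat washer, then the flanged bushing with its flange down. Leave the stack pushed down, gently, so that the black rubber stop ring under it is fully home on the board; do not force anything (the board marks easily), and leave the ink pots and the clip alone.

Things in the scene. Friction and masses are not known exactly. Their poses are not given: they have to be found in the camera images.
- board: Fixed wooden board, 110 (x) x 180 (y) mm, with a slotted aluminium rail along its y axis through the middle; origin at the centre of its underside, z up. Rail top at z = 18 mm; a dark wooden strip (10 mm wide, top at 20 mm) runs along its +x edge. An upright bolt stands in the slot (see slot_mid).
- slot_mid (a point): Middle of the slot at rail-top height (board x 0, y 0, z 18 mm), axes as the board. The steel bolt, 10 mm thick, stands on board x = 0 anywhere from y = -16 to +16 mm: where is not measured and must be felt for or seen. It is clamped and does not give. Its tip is at board z = 94 mm; the last 6 mm taper to 5 mm across. The stop ring is on it.
- stop_ring (a joint): Height in m of the black rubber stop ring (22 mm across, 8 mm thick) above the rail top; 0 is fully home. Its top is at board z = 26 mm + this value. It starts 9 to 13 mm up. It rubs on the bolt: it stays where it is left, carries the rings' weight, and slides down under a push of about 7 N.
- spacer: Plain steel tube, the tallest plain ring: 36 mm outside, 14 mm bore, 24 mm high; origin at the centre of its underside, z along its axis. Stands upright on the table, 60 g (0.7 to 1.4 times that).
- washer: Thick flat steel washer: 48 mm outside, 14 mm bore, 8 mm thick; origin at the centre of its underside, z along its axis. Lies flat on the table, 50 g (0.7 to 1.4 times that).
- bushing: Flanged steel bushing: flange 40 mm across and 5 mm thick at the foot, above it a sleeve 28 mm across; 20 mm high in all, 14 mm bore; origin at the centre of the flange's underside, z along its axis towards the sleeve. Stands on the table flange down, 50 g (0.7 to 1.4 times that).
- ink_pot_round: Bystander: round blue ink pot with a red cap, 43 mm across, 60 mm high, loose; origin at the centre of its underside.
- ink_pot_square: Bystander: square green ink pot with a red cap, 44 mm wide, 57 mm high, loose; origin at the centre of its underside.
- grey_clip: Bystander: grey bulldog clip, 23 x 40 mm, 35 mm high, loose; origin at the centre of its underside.

How it is judged:
By the outcome, as a careful person would: the job done as asked, in the order asked, and still so for the second after the job is handed in, with the robot touching nothing.
It also fails if it takes over 72 s, if anything falls off the work surface, if the arm or the gripper's body presses on something with over 40 N, if the wrist force passes 120 N, or if a joint passes its speed limit or range.

## Working session

There is one attempt and no reset: what is moved stays moved. The work goes in short steps, Python scripts to look and compute and a tool call to move; the robot and the scene stay as the last step left them, time stands still between calls to the robot, and variables do not carry over. Pictures are saved under pics/ and viewed, and the job is handed in when it is done.

Besides the shell and the picture viewer there is one more tool, called after ">>>" as name(argument=value, ...) on one line, values as JSON. carry_out: Moves the arm, as the interface text tells. Its arguments: {"type":"object","properties":{"targets":{"type":"string"},"force":{"type":"number"}},"required":["targets"]}

```bash
ls; mkdir -p pics
python3 - <<'E'
from plant import r, eyes
import cv2,numpy as np
s=r.get_state();print(s, r.tcp_to_tips)
for n in("scene","top"):
    p,d=eyes.snapshot(n);cv2.imwrite(f"pics/{n}0.png",p);np.save(f"pics/{n}0.npy",d);print(n,eyes.camera_params(n))
print(eyes.camera_params("wrist"))
E
```

```text
pics
{'clock': 0.0, 'q': array([-1.27717014,  0.68997667, -0.19449165,  1.56631266,  0.15732874,
        0.90249751, -0.2151213 ]), 'qd': array([-0.00055689,  0.00086556, -0.00106768, -0.0005672 , -0.00268868,
        0.00087899, -0.00202553]), 'joint_torque': array([-8.00712623e-04, -5.27542341e+01, -1.26713578e+00, -1.53424054e+01,
       -5.26834605e-02,  6.40639293e-03,  1.65358006e-04]), 'tool_pos': array([0.16052841, 0.60370484, 0.40392212]), 'eef_rot': array([ 0.09094678,  0.70117433, -0.09221968,  0.70112679]), 'contact_force': array([-0.17891169, -0.51577992, -0.54864684]), 'moment': array([-0.05436809, -0.00238391,  0.03864419]), 'opening': 1.0020555314435093} 0.166
scene {'intrinsics': array([[446.22681465,   0.        , 278.57508195],
       [  0.        , 446.22681465, 213.91665736],
       [  0.        ,   0.        ,   1.        ]]), 'rvec': array([ 0.60027889, -2.62804262,  1.18906264]), 'tvec': array([0.51715703, 0.18134317, 0.92176921])}
top {'intrinsics': array([[414.36894113,   0.        , 273.58921963],
       [  0.        , 414.36894113, 207.89409535],
       [  0.        ,   0.        ,   1.        ]]), 'rvec': array([ 2.13244113, -2.0861014 ,  0.2266842 ]), 'tvec': array([0.01231383, 0.56442303, 1.10189655])}
{'intrinsics': array([[297.38975474,   0.        , 278.56124454],
       [  0.        , 297.38975474, 215.06775837],
       [  0.        ,   0.        ,   1.        ]]), 'T_tool_cam': array([[-5.45380400e-04, -2.86236229e-01,  9.58158924e-01,
         1.99349272e-02],
       [ 9.99999542e-01,  5.97138477e-04,  7.47582471e-04,
        -3.82887551e-04],
       [-7.86138748e-04,  9.58158893e-01,  2.86235772e-01,
        -7.48494781e-02],
       [ 0.00000000e+00,  0.00000000e+00,  0.00000000e+00,
         1.00000000e+00]])}
```

View pics/top0.png

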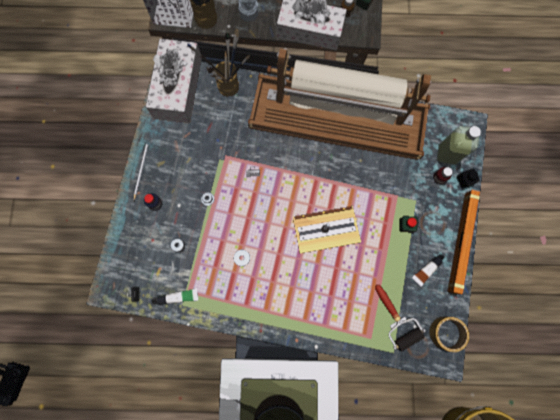

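View pics/scene0.png

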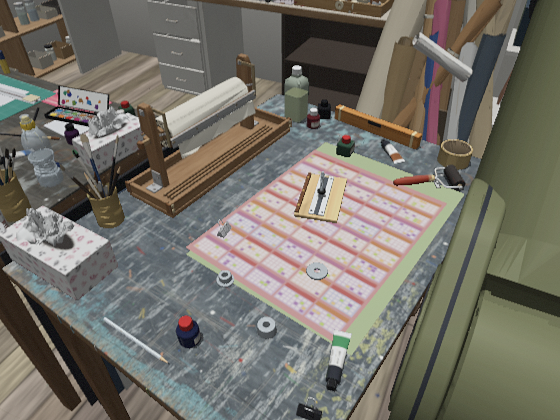

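```bash
cat > h.py <<'E'
from plant import r, eyes
import cv2,numpy as np
from scipy.spatial.transform import Rotation as R
def cam(n):
    c=eyes.camera_params(n);K=np.array(c['intrinsics'])
    Rm=cv2.Rodrigues(np.array(c['rvec']))[0];t=np.array(c['tvec']);return K,Rm,t
def wcam(s):
    c=eyes.camera_params('wrist');K=np.array(c['intrinsics']);T=np.array(c['T_tool_cam'])
    W=np.eye(4);W[:3,:3]=R.from_quat(s['eef_rot']).as_matrix();W[:3,3]=s['tool_pos']
    M=np.linalg.inv(W@T);return K,M[:3,:3],M[:3,3]
def proj(P,c):
    K,Rm,t=c;P=np.atleast_2d(P);q=(P@Rm.T+t)@K.T;return q[:,:2]/q[:,2:]
def atz(u,v,z,c):
    K,Rm,t=c;o=-Rm.T@t;d=Rm.T@np.linalg.solve(K,[u,v,1.]);return o+d*(z-o[2])/d[2]
def cloud(d,c):
    K,Rm,t=c;v,u=np.mgrid[:d.shape[0],:d.shape[1]]
    P=np.stack([(u-K[0,2])/K[0,0]*d,(v-K[1,2])/K[1,1]*d,d],-1)
    return (P-t)@Rm
E
python3 - <<'E'
from h import *
for n in("top","scene"):
    c=cam(n);print(n,proj([[0,0,0],[.16,.6,.4],[.5,0,0]],c),-c[1].T@c[2])
    p=cv2.imread(f"pics/{n}0.png");d=np.load(f"pics/{n}0.npy");W=cloud(d,c)
    for u,v in ([(207,198),(177,245),(242,258),(325,229),(150,201),(411,223),(136,294),(230,215)] if n=="top" else [(225,278),(267,325),(317,270),(321,182),(185,330),(345,145),(308,410)]):
        print(u,v,W[v,u].round(4))
p=cv2.imread("pics/top0.png")
cv2.imwrite("pics/t1.png",cv2.resize(p[180:280,130:270],None,fx=5,fy=5,interpolation=cv2.INTER_CUBIC))
cv2.imwrite("pics/t2.png",cv2.resize(p[190:270,280:380],None,fx=7,fy=7,interpolation=cv2.INTER_CUBIC))
p=cv2.imread("pics/scene0.png")
cv2.imwrite("pics/s2.png",cv2.resize(p[160:240,270:370],None,fx=7,fy=7,interpolation=cv2.INTER_CUBIC))
E
```

```text
top [[278.21984233 420.14575608]
 [-50.28584361 380.39752143]
 [281.52224715 233.92125684]] [0.3181923  0.02315543 1.19629365]
207 198 [ 0.603   0.2232 -0.0014]
177 245 [0.4604 0.301  0.0045]
242 258 [ 0.4277  0.1126 -0.0017]
325 229 [ 0.5108 -0.1219  0.0395]
150 201 [0.5765 0.3732 0.0583]
411 223 [ 0.5296 -0.3591  0.0598]
136 294 [0.3197 0.4033 0.0141]
230 215 [0.5524 0.1523 0.0024]
scene [[528.92986767 301.70456022]
 [432.55408922 492.46490476]
 [306.32713111 230.49801804]] [0.20621251 0.73964418 0.74859742]
225 278 [0.5897 0.2306 0.0212]
267 325 [0.4588 0.2905 0.01  ]
317 270 [0.4275 0.1084 0.0011]
321 182 [ 0.5117 -0.1158  0.0652]
185 330 [0.5779 0.388  0.0467]
345 145 [ 0.5271 -0.3455  0.0385]
308 410 [0.3193 0.4136 0.0168]
```

View pics/t1.png

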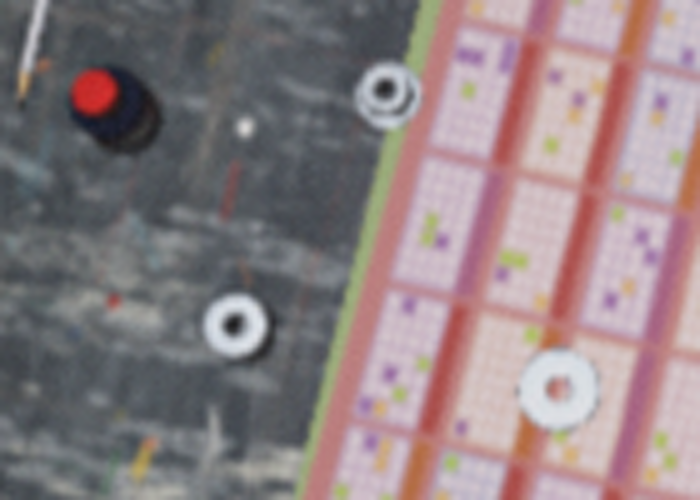

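View pics/t2.png

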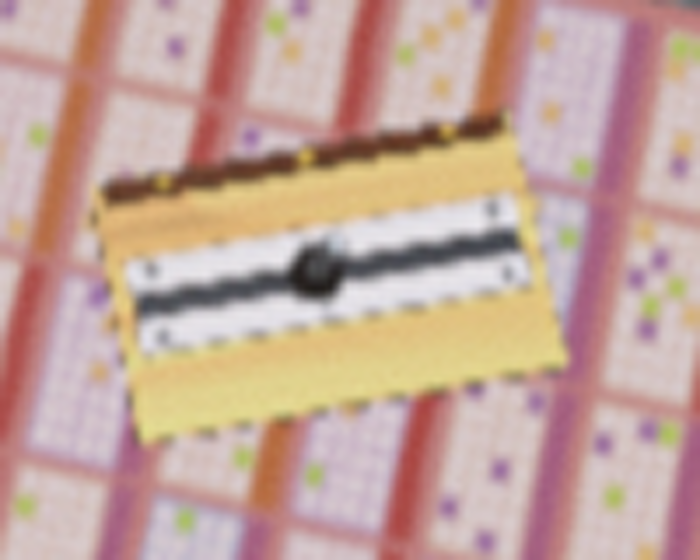

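View pics/s2.png

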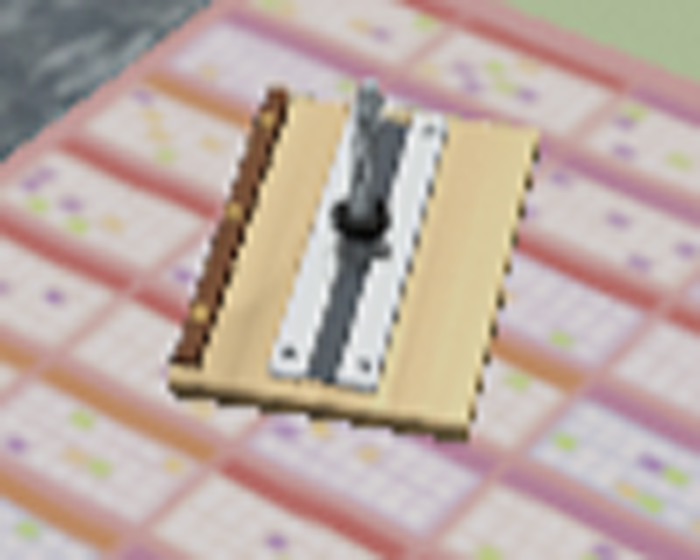

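Run:
```python
from h import *
ct=cam("top");cs=cam("scene")
f=lambda x,y,k,ou,ov:((x+.5)/k-.5+ou,(y+.5)/k-.5+ov)
T=lambda n,x,y,z:print(n,atz(*f(x,y,5,130,180),z,ct).round(4))
T("spacer",235,325,.024);T("washer",559,390,.008);T("bush flange",388,96,.005);T("bush top",387,89,.02)
B=lambda n,x,y,z:print(n,atz(*f(x,y,7,280,190),z,ct).round(4))
h=[atz(*f(x,y,7,280,190),.018,ct) for x,y in[(152,270),(163,337),(492,208),(508,274)]]
print("holes",np.round(h,4),np.mean(h,0))
d=(h[0]+h[1]-h[2]-h[3]);print("yaw of board y axis",np.degrees(np.arctan2(d[1],d[0])))
B("tip",335,243,.094);B("ring",316,270,.037)
S=lambda n,x,y,z:print(n,atz(*f(x,y,7,270,160),z,cs).round(4))
S("tip",369,85,.094);S("ringtop",360,212,.037)
print("scene rings:",atz(225,275,.02,cs),atz(266.5,325,.024,cs),atz(317.5,270,.008,cs))
s=r.get_state();print(R.from_quat(s['eef_rot']).as_matrix().round(3))
```

```text
spacer [0.4592 0.2976 0.024 ]
washer [0.4279 0.1136 0.008 ]
bush flange [0.5991 0.2214 0.005 ]
bush top [0.5997 0.2198 0.02  ]
holes [[ 0.5153 -0.0563  0.018 ]
 [ 0.4876 -0.061   0.018 ]
 [ 0.5444 -0.1966  0.018 ]
 [ 0.5169 -0.2027  0.018 ]] [ 0.51606188 -0.12914671  0.018     ]
yaw of board y axis 101.67906958871139
tip [ 0.5147 -0.1216  0.094 ]
ring [ 0.5136 -0.1214  0.037 ]
tip [ 0.5118 -0.1205  0.094 ]
ringtop [ 0.5118 -0.1199  0.037 ]
scene rings: [0.59469208 0.2225436  0.02      ] [0.45489377 0.29947311 0.024     ] [0.42446462 0.11380321 0.008     ]
[[-0.     0.257  0.966]
 [-0.002  0.966 -0.257]
 [-1.    -0.002  0.   ]]
```

>>> carry_out(targets="1 4 -7 12 0;1 8 -14.5 24.5 0;1 8 -14.5 24.5 0;1 8 -14.5 24.5 0;1 8 -14.5 24.5 0;1 8 -14.5 24.5 0;1 8 -14.5 24.5 0;1 8 -14.5 24.5 0;1 8 -14.5 24.5 0;1 8 -14.5 24.5 0;1 8 -14.5 24.5 0;1 8 -14.5 24.5 0;1 8 -14.5 24.5 0;1 8 -14.5 24.5 0;1 8 -14.5 24.5 0;1 4 -7.5 12.5 0;1 0 0 0 0;1 0 0 0 0", force=15)

```text
clock: 1.6
tool_pos: [0.46, 0.299, 0.2843]
eef_rot: [0.092, 0.701, -0.092, 0.701]
contact_force: [-0.0, 0.1, -0.1]
opening: 0.998
```

```bash
cat > look.py <<'E'
import sys
from h import *
n=sys.argv[1];s=r.get_state();p,d=eyes.snapshot("wrist");cv2.imwrite(f"pics/{n}.png",p);np.save(f"pics/{n}.npy",d)
import pickle;pickle.dump({k:s[k] for k in('tool_pos','eef_rot','clock')},open(f"pics/{n}.pkl","wb"))
print(s['clock'],s['tool_pos'].round(4),s['contact_force'].round(2),s['opening'],s['q'].round(2));print(R.from_quat(s['eef_rot']).as_matrix().round(4))
E
python3 look.py w1
```

```text
1.6 [0.46   0.299  0.2843] [-0.05  0.1  -0.09] 0.9983709314536732 [-0.53  0.77 -0.22  1.9   0.32  0.5   0.34]
[[-9.000e-04  2.586e-01  9.660e-01]
 [-2.000e-04  9.660e-01 -2.586e-01]
 [-1.000e+00 -4.000e-04 -8.000e-04]]
```

View pics/w1.png

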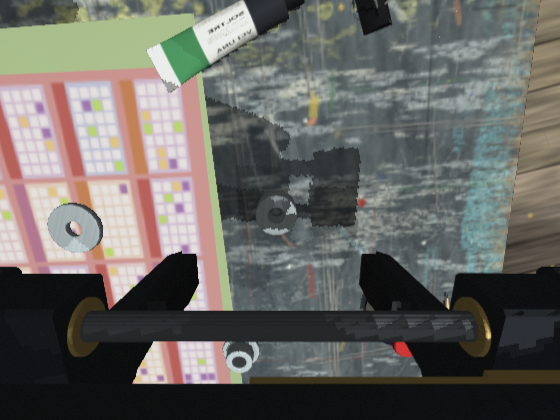

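Run:
```python
from h import *
import pickle
s=pickle.load(open("pics/w1.pkl","rb"));c=wcam(s)
p=cv2.imread("pics/w1.png");d=np.load("pics/w1.npy")
W=cloud(d,c)
# cloud-based: points in top plane
for n,u,v,z in(("spacer",276,214,.024),("washer",75,229,.008),("bush",240,356,.005)):
    q=W[v-40:v+40,max(0,u-45):u+45].reshape(-1,3);g=q[(q[:,2]>z-.004)&(q[:,2]<z+.004)&(q[:,2]>.005)]
    print(n,len(g),g[:,:2].min(0),g[:,:2].max(0),(g.min(0)+g.max(0))/2,np.median(g[:,2]) if len(g) else 0)
A=np.linspace(0,2*np.pi,60);circ=lambda x,y,z,rr:np.c_[x+rr*np.cos(A),y+rr*np.sin(A),0*A+z]
k=4;img=cv2.resize(p[170:270,20:320],None,fx=2.6,fy=2.6,interpolation=cv2.INTER_CUBIC)
cv2.imwrite("pics/w1z.png",img)
print(proj([[.459,.298,.024],[.427,.1137,.008],[.5975,.221,.02],[.5975,.221,.005]],c))
```

```text
spacer 1129 [0.43882741 0.27937083] [0.47446835 0.31462789] [0.45664788 0.29699936 0.0231402 ] 0.023988640065267245
washer 1904 [0.40233332 0.08976363] [0.44969535 0.13762503] [0.42601434 0.11369433 0.00758519] 0.007926741703260458
bush 159 [0.5813831  0.20306521] [0.61183619 0.24020153] [0.59660965 0.22163337 0.0069913 ] 0.00580765720020591
[[277.47031053 217.96990055]
 [ 73.60051094 230.17750047]
 [239.20753136 362.69117909]
 [241.00891934 351.8668275 ]]
```

View pics/w1z.png

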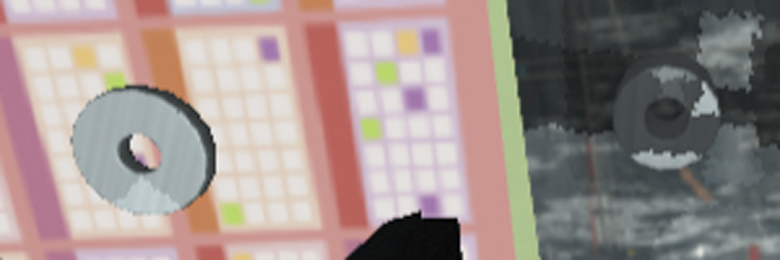

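>>> carry_out(targets="1 4 -1 -1 0;1 14 -1 -1 0;1 20 -0.8 -0.8 0;1 20 0 0 0;1 20 0 0 0;1 16 0 0 0;1 10 0 0 0;1 6 0 0 0;1 2 0 0 0;0.3 0 0 0 0;0.3 0 0 0 0;0.3 0 0 0 0;0.3 0 0 0 0;0.3 0 0 0 0;0.3 0 0 0 0;0.3 0 0 0 0;0.3 0 0 0 0", force=20)

```text
clock: 3.07
tool_pos: [0.4565, 0.2974, 0.1728]
eef_rot: [0.092, 0.701, -0.092, 0.701]
contact_force: [-0.8, -0.2, -0.1]
opening: 0.417
```

>>> carry_out(targets="0.3 -8 0 0 0;0.3 -20 0 0 0;0.3 -30 0 0 0;0.3 -30 -5 2 0;0.3 -25 -14 6 0;0.3 -12 -24 10 0;0.3 0 -30 12.5 0;0.3 0 -30 12.5 0;0.3 0 -30 12.5 0;0.3 0 -30 12.5 0;0.3 0 -30 12.5 0;0.3 0 -30 12.5 0;0.3 0 -30 12.5 0;0.3 0 -30 12.5 0;0.3 0 -30 12.5 0;0.3 0 -30 12.5 0;0.3 0 -26 10.5 0;0.3 0 -14 6 0;0.3 0 -6 3.5 0;0.3 0 0 0 0")

```text
clock: 4.73
tool_pos: [0.514, -0.1221, 0.298]
eef_rot: [0.093, 0.701, -0.093, 0.701]
contact_force: [0.9, 1.2, 0.2]
opening: 0.395
```

```bash
python3 look.py w2
```

```text
4.7333 [ 0.514  -0.1221  0.298 ] [0.86 1.16 0.19] 0.39531176256281353 [ 0.35  0.74 -0.34  1.95  0.47  0.53  0.99]
[[ 5.000e-04  2.602e-01  9.656e-01]
 [-8.000e-04  9.656e-01 -2.601e-01]
 [-1.000e+00 -6.000e-04  7.000e-04]]
```

View pics/w2.png

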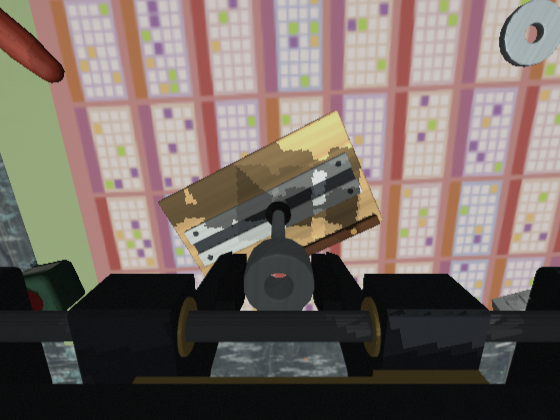

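Run:
```python
from h import *
import pickle
s=pickle.load(open("pics/w2.pkl","rb"));c=wcam(s)
d=np.load("pics/w2.npy");W=cloud(d,c)
sub=W[190:330,225:335].reshape(-1,3)
g=sub[np.hypot(sub[:,0]-.513,sub[:,1]+.121)<.03]
for a,b in((.1,.14),(.14,.155)):
    q=g[(g[:,2]>a)&(g[:,2]<b)];print(a,len(q),q.min(0),q.max(0),(q.min(0)+q.max(0))/2, np.median(q[:,2]) if len(q) else 0)
bc=sub[np.hypot(sub[:,0]-.513,sub[:,1]+.121)<.014]
for a in np.arange(.03,.095,.005):
    q=bc[(bc[:,2]>a)&(bc[:,2]<a+.005)]
    if len(q):print(round(a,3),len(q),q.min(0).round(4),q.max(0).round(4),q.mean(0).round(4))
p=cv2.imread("pics/w2.png");cv2.imwrite("pics/w2z.png",cv2.resize(p[190:330,210:350],None,fx=4,fy=4,interpolation=cv2.INTER_CUBIC))
for n in["top","scene"]:
    p,dd=eyes.snapshot(n);cv2.imwrite(f"pics/{n}2.png",cv2.resize(p[150:270,270:390],None,fx=5,fy=5,interpolation=cv2.INTER_CUBIC))
```

```text
0.1 1154 [ 0.49601675 -0.14581269  0.1248064 ] [ 0.52235214 -0.09171216  0.13999401] [ 0.50918445 -0.11876243  0.13240021] 0.13474725783103053
0.14 4305 [ 0.49583823 -0.14548943  0.14000402] [ 0.53070084 -0.09258364  0.15498969] [ 0.51326953 -0.11903653  0.14749685] 0.14847026354300183
0.03 29 [ 0.5007 -0.1315  0.0302] [ 0.5091 -0.1119  0.0349] [ 0.5031 -0.121   0.033 ]
0.035 311 [ 0.5006 -0.1328  0.0352] [ 0.5208 -0.1118  0.0399] [ 0.5088 -0.1215  0.0369]
0.04 18 [ 0.5066 -0.127   0.0401] [ 0.5104 -0.1177  0.0448] [ 0.5081 -0.1217  0.0424]
0.045 19 [ 0.5063 -0.1269  0.0453] [ 0.5102 -0.1177  0.0495] [ 0.5078 -0.1216  0.0473]
0.05 25 [ 0.5065 -0.1266  0.05  ] [ 0.5129 -0.1177  0.0545] [ 0.5081 -0.1215  0.0521]
0.055 24 [ 0.5067 -0.1265  0.055 ] [ 0.5126 -0.1176  0.06  ] [ 0.5083 -0.1214  0.0574]
0.06 24 [ 0.5067 -0.1264  0.0603] [ 0.5125 -0.1177  0.0644] [ 0.5082 -0.1212  0.0623]
0.065 28 [ 0.5066 -0.1261  0.065 ] [ 0.5117 -0.1177  0.0697] [ 0.508  -0.1214  0.0674]
0.07 26 [ 0.5068 -0.127   0.0704] [ 0.5114 -0.1176  0.0748] [ 0.5081 -0.1216  0.0725]
0.075 31 [ 0.5068 -0.127   0.075 ] [ 0.5111 -0.1176  0.0799] [ 0.5081 -0.1213  0.0774]
0.08 31 [ 0.5064 -0.1268  0.08  ] [ 0.5108 -0.1177  0.085 ] [ 0.5079 -0.1217  0.0827]
0.085 54 [ 0.5067 -0.127   0.0853] [ 0.5121 -0.1177  0.09  ] [ 0.5085 -0.1217  0.0878]
0.09 41 [ 0.5073 -0.1258  0.09  ] [ 0.5109 -0.1186  0.0946] [ 0.5089 -0.1218  0.0917]
```

View pics/w2z.png

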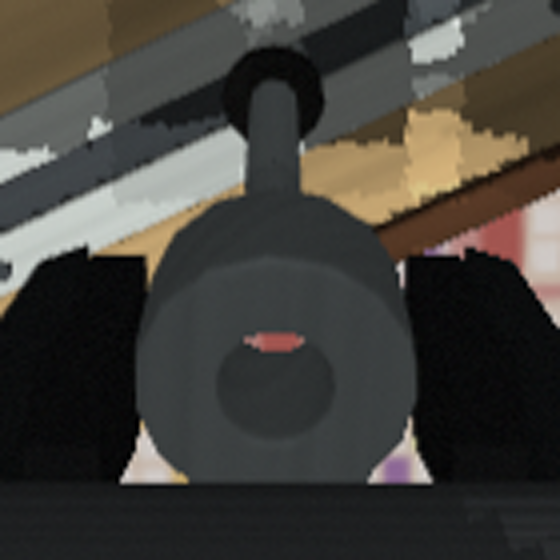

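View pics/scene2.png

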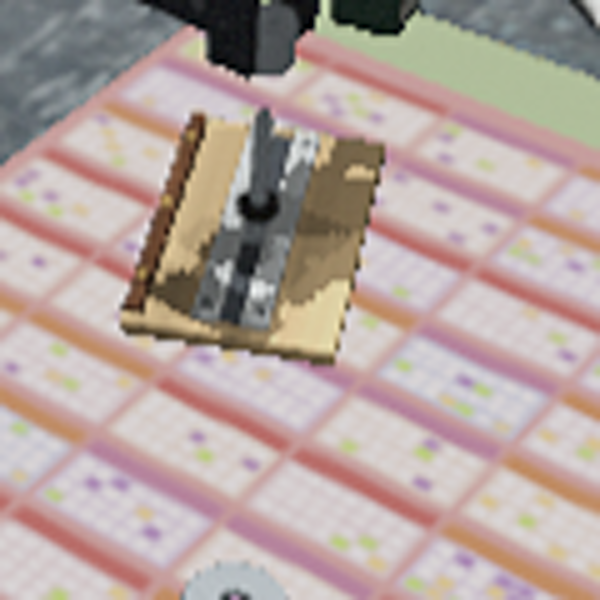

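Run:
```python
from h import *
import pickle
s=pickle.load(open("pics/w2.pkl","rb"));c=wcam(s)
d=np.load("pics/w2.npy");W=cloud(d,c)
sub=W[250:311,243:317].reshape(-1,3);q=sub[abs(sub[:,2]-.1488)<.0015]
print(len(q),np.median(q[:,2]),q.min(0),q.max(0))
for x,y in((275,386),(217,386),(334,386),(275,335),(275,438)):
    print(atz((x+.5)/4-.5+210,(y+.5)/4-.5+190,.149,c))
# outer left/right edge at (138,375),(415,375); tcp frame
Rm=R.from_quat(s['eef_rot']).as_matrix()
print("grasp pt",s['tool_pos']+Rm[:,0]*.147)
# circle fit on near outer rim
th=np.degrees(np.arctan2(q[:,1]+.122,q[:,0]-.514))
from scipy.optimize import least_squares
# hull points facing camera (-x)
h=cv2.convexHull((q[:,:2]*1e4).astype(np.float32))[:,0]/1e4
h=h[h[:,0]<.512]
f=least_squares(lambda p:np.hypot(h[:,0]-p[0],h[:,1]-p[1])-.018,[.514,-.122]);print(f.x,np.abs(f.fun).max(),len(h))
```

```text
2807 0.14861886117648102 [ 0.49648466 -0.14128037  0.14730311] [ 0.53070047 -0.10249161  0.15028596]
[ 0.51385148 -0.12252033  0.149     ]
[ 0.51201799 -0.12934841  0.149     ]
[ 0.51571657 -0.1155746   0.149     ]
[ 0.50719352 -0.12073081  0.149     ]
[ 0.52083231 -0.12439663  0.149     ]
grasp pt [ 0.51408387 -0.12222708  0.15095157]
[ 0.5139829  -0.12213753] 0.002200509355198846 11
```

>>> carry_out(targets="0.3 4 -0.5 -2 0;0.3 8 0 0 0;0.3 8 0 0 0;0.3 6 0 0 0;0.3 4 0 0 0;0.3 4 0 0 0;0.3 4 0 0 0;0.3 0 0 0 0")

```text
clock: 5.55
tool_pos: [0.5118, -0.1203, 0.2589]
eef_rot: [0.092, 0.702, -0.092, 0.701]
contact_force: [0.5, 0.2, -1.2]
opening: 0.391
```

Run:
```python
from h import *
s=r.get_state();print(s['tool_pos'],s['contact_force'],s['moment'],s['eef_rot'])
p,d=eyes.snapshot("wrist");cv2.imwrite("pics/w3.png",cv2.resize(p[150:330,190:370],None,fx=3,fy=3))
s=r.get_state();print(s['tool_pos'],s['contact_force'],s['moment'],s['opening'])
```

```text
[ 0.5117987  -0.12028462  0.25888993] [ 0.47009436  0.1985065  -1.15732786] [-0.00768807  0.04204358 -0.00011166] [ 0.09158585  0.70155239 -0.09155439  0.7007525 ]
[ 0.5118749  -0.12029764  0.25930068] [-0.39986297  0.07738393 -0.64335645] [ 0.02404458 -0.00196399  0.04355447] 0.39655049954830784
```

View pics/w3.png

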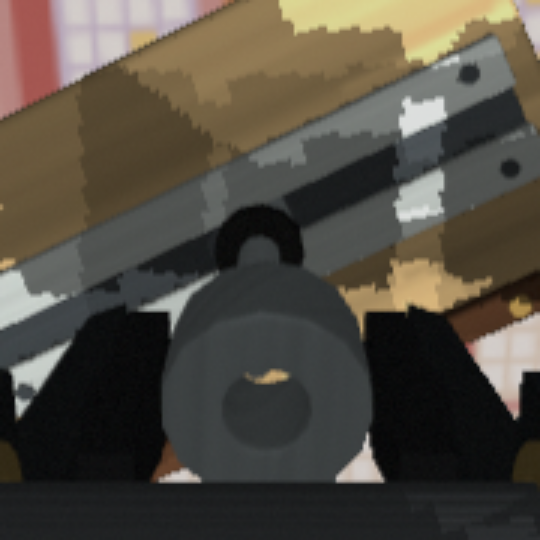

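>>> carry_out(targets="0.3 0 -0.9 0 0;0.3 0 -0.9 0 0;0.3 0 0 0 0")

```text
clock: 5.85
tool_pos: [0.5115, -0.1224, 0.2599]
eef_rot: [0.092, 0.701, -0.092, 0.701]
contact_force: [-0.3, -0.2, -0.7]
opening: 0.394
```

Run:
```python
from h import *
s=r.get_state();print(s['tool_pos'],s['contact_force'],s['moment'],s['eef_rot'])
p,d=eyes.snapshot("wrist");cv2.imwrite("pics/w4.png",cv2.resize(p[150:330,190:370],None,fx=3,fy=3))
```

```text
[ 0.51150153 -0.12241917  0.25993036] [-0.32414389 -0.17090055 -0.65844255] [ 0.01363391 -0.00654417  0.02873621] [ 0.09169225  0.70097545 -0.09181539  0.70128161]
```

View pics/w4.png

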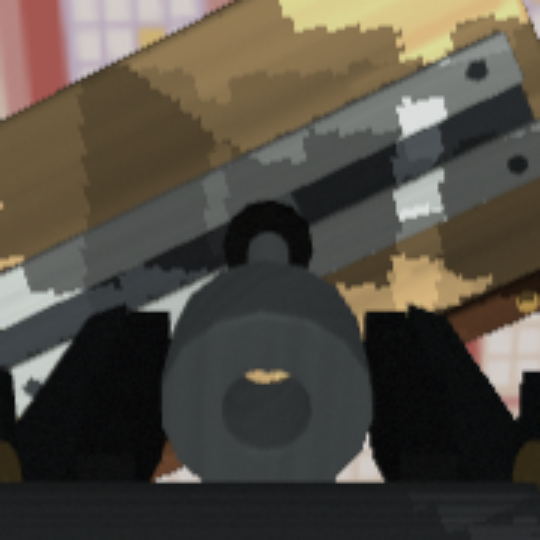

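>>> carry_out(targets="0.3 3 0 0 0;0.3 5 0 0 0;0.3 5 0 0 0;0.3 5 0 0 0;0.3 4 0 0 0;0.3 0 0 0 0")

```text
clock: 6.4
tool_pos: [0.5112, -0.1219, 0.2366]
eef_rot: [0.091, 0.702, -0.091, 0.701]
contact_force: [0.4, -0.3, -0.2]
opening: 0.392
```

Run:
```python
from h import *
s=r.get_state();print(s['tool_pos'],s['contact_force'],s['moment'],s['eef_rot'])
p,d=eyes.snapshot("wrist");cv2.imwrite("pics/w5.png",cv2.resize(p[150:330,190:370],None,fx=3,fy=3))
```

```text
[ 0.5111691  -0.12189863  0.23662188] [ 0.42672485 -0.27885054 -0.22324124] [ 0.01111071 -0.00104881  0.01911263] [ 0.09148569  0.70181439 -0.09147624  0.7005134 ]
```

View pics/w5.png

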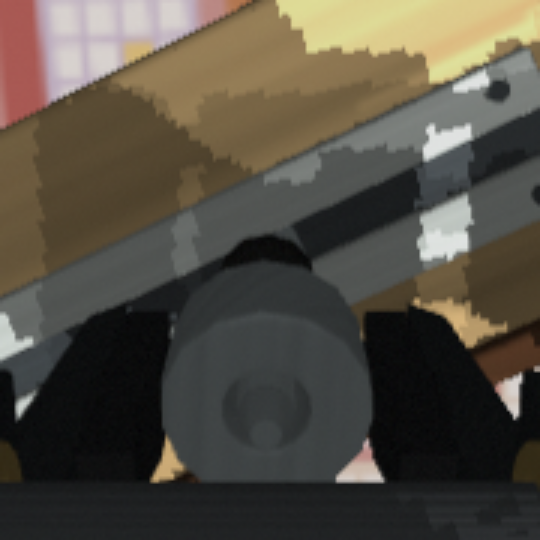

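>>> carry_out(targets="0.3 4 0 0.3 0;0.3 6 0 0 0;0.3 6 0 0 0;0.3 5 0 0 0;0.3 3 0 0 0;0.3 1 0 0 0;0.3 0 0 0 0")

```text
clock: 7.03
tool_pos: [0.5117, -0.1221, 0.2123]
eef_rot: [0.092, 0.701, -0.092, 0.701]
contact_force: [0.3, -0.4, -0.3]
opening: 0.391
```

Base at ~0.0395; feel for the ring.

>>> carry_out(targets="0.3 1 0 0 0;0.3 1 0 0 0;0.3 0 0 0 0")

```text
clock: 7.28
tool_pos: [0.5118, -0.1222, 0.2107]
eef_rot: [0.092, 0.701, -0.092, 0.701]
contact_force: [1.0, 0.0, -0.2]
opening: 0.395
```

>>> carry_out(targets="0.3 0.7 0 0 0;0.45 0 0 0 0;0.6 0 0 0 0;0.7 0 0 0 0;0.7 0 0 0 0;0.7 -10 0 0 0;0.7 -25 0 0 0;1 -30 0 0 0;1 -30 0 0 0;1 -20 0 0 0;1 0 0 0 0")

```text
clock: 8.2
tool_pos: [0.5129, -0.1222, 0.3295]
eef_rot: [0.092, 0.698, -0.092, 0.704]
contact_force: [0.0, -0.1, -0.3]
opening: 0.978
```

```bash
python3 look.py w6
```

```text
8.2 [ 0.5129 -0.1222  0.3295] [ 0.03 -0.12 -0.34] 0.978445076091533 [ 0.38  0.69 -0.38  1.93  0.44  0.59  1.02]
[[ 0.0078  0.2572  0.9663]
 [-0.001   0.9664 -0.2572]
 [-1.      0.001   0.0078]]
```

View pics/w6.png

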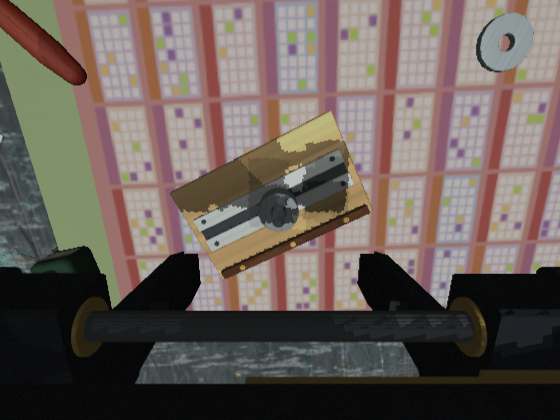

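>>> carry_out(targets="1 0 8 -5.5 0;1 0 17 -12 0;1 0 26 -18.5 0;1 0 28 -19.5 0;1 0 28 -19.5 0;1 6 28 -19.5 0;1 12 28 -19.5 0;1 18 24 -17 0;1 24 13 -9 0;1 26 5.5 -4.5 0;1 24 0 0 0;1 16 0 0 0;1 8 0 0 0;1 4 0 0 0;1 0 0 0 0")

```text
clock: 9.5
tool_pos: [0.4265, 0.1145, 0.197]
eef_rot: [0.089, 0.704, -0.092, 0.699]
contact_force: [0.2, 0.4, -0.0]
opening: 1.002
```

```bash
python3 look.py w7
python3 - <<'E'
from h import *
import pickle
s=pickle.load(open("pics/w7.pkl","rb"));c=wcam(s);d=np.load("pics/w7.npy");W=cloud(d,c).reshape(-1,3)
q=W[(np.hypot(W[:,0]-.426,W[:,1]-.114)<.03)&(abs(W[:,2]-.008)<.003)];print(len(q),(q.min(0)+q.max(0))/2,q.max(0)-q.min(0),np.median(q[:,2]))
T=W[(np.hypot(W[:,0]-.426,W[:,1]-.114)<.06)&(abs(W[:,2])<.004)];print(np.median(T[:,2]))
E
```

```text
9.5 [0.4265 0.1145 0.197 ] [ 0.18  0.4  -0.04] 1.0015895295548434 [-0.34  0.89 -0.05  2.24  1.08  0.04 -0.13]
[[-0.008   0.2543  0.9671]
 [-0.0035  0.9671 -0.2543]
 [-1.     -0.0054 -0.0069]]
3921 [0.42547655 0.11345179 0.00765643] [0.04731673 0.04716245 0.00526865] 0.00802421512724111
0.0010238283326147188
```

View pics/w7.png

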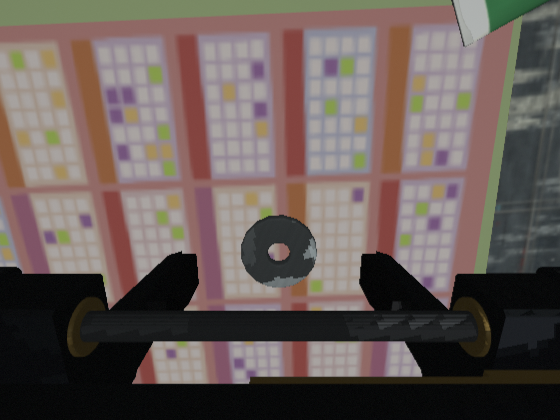

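>>> carry_out(targets="1 3 -1 -1 0;1 4 0 0 0;1 2 0 0 0;1 0 0 0 0")

```text
clock: 9.88
tool_pos: [0.4264, 0.1136, 0.1906]
eef_rot: [0.09, 0.703, -0.093, 0.699]
contact_force: [0.4, -0.3, 0.0]
opening: 1.003
```

Run:
```python
from h import *
s=r.get_state();print(s['tool_pos'],s['contact_force'],s['q']);print(R.from_quat(s['eef_rot']).as_matrix().round(4))
```

```text
[0.42636152 0.1135673  0.19059363] [ 0.38515616 -0.26219529  0.04755875] [-0.33049465  0.90186567 -0.05545117  2.24516406  1.5366312   0.04459057
 -0.59020909]
[[-0.0054  0.2563  0.9666]
 [-0.0032  0.9666 -0.2563]
 [-1.     -0.0045 -0.0044]]
```

>>> carry_out(targets="1 2 0 0 0;1 2 0 0 0;1 2 0 0 0;1 2 0 0 0;1 2 0 0 0;1 2 0 0 0;1 2 0 0 0;1 2 0 0 0;1 0 0 0 0;1 0 0 0 0")

```text
clock: 10.72
tool_pos: [0.4268, 0.1134, 0.1747]
eef_rot: [0.09, 0.703, -0.093, 0.7]
contact_force: [-0.4, -0.1, 0.3]
opening: 0.996
```

Run:
```python
from h import *
s=r.get_state();print(s['tool_pos'],s['contact_force'],s['q']);print(R.from_quat(s['eef_rot']).as_matrix().round(4))
```

```text
[0.42683862 0.11340681 0.17467632] [-0.445804   -0.14107457  0.34800781] [-0.22794804  0.94097819 -0.22062919  2.23847574  1.68662468  0.18008106
 -0.73766085]
[[-0.0043  0.2568  0.9664]
 [-0.0028  0.9664 -0.2568]
 [-1.     -0.0038 -0.0035]]
```

>>> carry_out(targets="1 2.5 0 0 0;1 2.5 0 0 0;1 1.5 0 0 0;1 0 0 0 0;0.45 0 0 0 0;0.45 0 0 0 0;0.45 0 0 0 0;0.45 0 0 0 0;0.45 0 0 0 0;0.45 0 0 0 0;0.45 0 0 0 0", force=20)

```text
clock: 11.63
tool_pos: [0.4269, 0.1135, 0.1684]
eef_rot: [0.09, 0.702, -0.093, 0.7]
contact_force: [0.8, 0.6, 1.5]
opening: 0.534
```

>>> carry_out(targets="0.45 -2 0 0 0;0.45 -4 0 0 0;0.45 -6 0 2 0;0.45 -6 -2 5 0;0.45 -7 -4 7 0;0.45 -8 -7 9 0;0.45 -10 -12 11 0;0.45 -12 -16 12 0;0.45 -12 -20 13 0;0.45 -12 -24 14 0;0.45 -12 -26 14 0;0.45 -12 -26 14 0;0.45 -10 -24 13 0;0.45 -6 -20 12 0;0.45 -2 -14 8.5 0;0.45 -1 -8 5 0;0.45 0 -3 2.5 0;0.45 0 0 0 0;0.45 0 0 0 0")

```text
clock: 13.22
tool_pos: [0.5087, -0.1184, 0.2875]
eef_rot: [0.09, 0.702, -0.093, 0.7]
contact_force: [0.9, 0.1, -0.7]
opening: 0.538
```

```bash
python3 look.py w8
```

```text
13.2167 [ 0.5087 -0.1184  0.2875] [ 0.87  0.15 -0.67] 0.5382617046708553 [ 0.52  0.81 -0.65  1.96  0.82  0.66  0.65]
[[-0.0035  0.256   0.9667]
 [-0.0034  0.9667 -0.256 ]
 [-1.     -0.0042 -0.0025]]
```

View pics/w8.png

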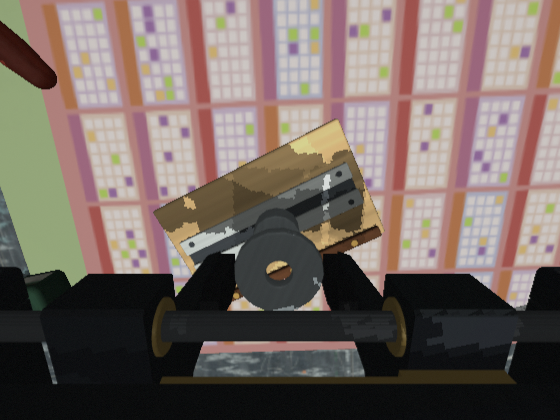

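```bash
cat > rel.py <<'E'
import sys,pickle
from h import *
n,ztop,rad=sys.argv[1],float(sys.argv[2]),float(sys.argv[3])
s=pickle.load(open(f"pics/{n}.pkl","rb"));c=wcam(s);d=np.load(f"pics/{n}.npy");W=cloud(d,c)
Rm=R.from_quat(s['eef_rot']).as_matrix();tip=s['tool_pos']+Rm[:,0]*.1645
print("tip pt",tip.round(4))
v,u=np.mgrid[:420,:560]
m=(np.hypot(W[...,0]-tip[0],W[...,1]-tip[1])<rad+.006)&(abs(W[...,2]-ztop)<.003)&(v<312)
m=cv2.morphologyEx(m.astype(np.uint8),cv2.MORPH_OPEN,np.ones((3,3)))
print("n",m.sum(),np.median(W[m>0][:,2]))
# bore: hole contour
cs,h=cv2.findContours(m,cv2.RETR_CCOMP,cv2.CHAIN_APPROX_NONE)
for cc,hh in zip(cs,h[0]):
    if len(cc)>20:
        e=cv2.fitEllipse(cc);print("hole" if hh[3]>=0 else "outer",[np.round(x,1) for x in e],atz(*e[0],ztop,c).round(4))
E
python3 rel.py w8 .1281 .024
```

```text
tip pt [ 0.5081 -0.1189  0.123 ]
n 5332 0.1270933133867716
outer [array([329.1, 259.2]), array([ 4.4, 11.6]), np.float64(88.9)] [ 0.5053 -0.0917  0.1281]
outer [array([229.5, 259. ]), array([ 4.2, 10.5]), np.float64(90.7)] [ 0.4923 -0.141   0.1281]
outer [array([278.4, 271.2]), array([79.6, 90. ]), np.float64(90.3)] [ 0.5054 -0.1185  0.1281]
hole [array([278.4, 272.9]), array([24.4, 27.7]), np.float64(92.4)] [ 0.5063 -0.1188  0.1281]
```

>>> carry_out(targets="0.45 2 -1 3 0;0.45 5 -1 3.3 0;0.45 6 0 0 0;0.45 5 0 0 0;0.45 3 0 0 0;0.45 1 0 0 0;0.45 0 0 0 0;0.45 0 0 0 0")

```text
clock: 13.93
tool_pos: [0.5144, -0.1226, 0.2655]
eef_rot: [0.09, 0.702, -0.093, 0.7]
contact_force: [-0.7, -0.1, -0.5]
opening: 0.533
```

```bash
python3 look.py w9; python3 rel.py w9 .1055 .024; python3 -c "
import cv2;p=cv2.imread('pics/w9.png');cv2.imwrite('pics/w9z.png',cv2.resize(p[150:330,190:370],None,fx=3,fy=3))"
```

```text
13.9333 [ 0.5144 -0.1226  0.2655] [-0.66 -0.06 -0.5 ] 0.5326216194869012 [ 0.51  0.85 -0.62  1.95  0.85  0.62  0.63]
[[-0.0034  0.2566  0.9665]
 [-0.0039  0.9665 -0.2566]
 [-1.     -0.0047 -0.0023]]
tip pt [ 0.5139 -0.1233  0.101 ]
n 5375 0.10504455452528326
outer [array([328.2, 258.8]), array([ 4.2, 12.5]), np.float64(86.6)] [ 0.5111 -0.0964  0.1055]
outer [array([228.4, 258. ]), array([ 4.3, 10.2]), np.float64(82.7)] [ 0.4976 -0.1459  0.1055]
outer [array([278.3, 271.1]), array([80., 90.]), np.float64(91.0)] [ 0.5113 -0.123   0.1055]
hole [array([278.6, 272.2]), array([24.6, 27.1]), np.float64(80.4)] [ 0.512  -0.123   0.1055]
```

View pics/w9z.png

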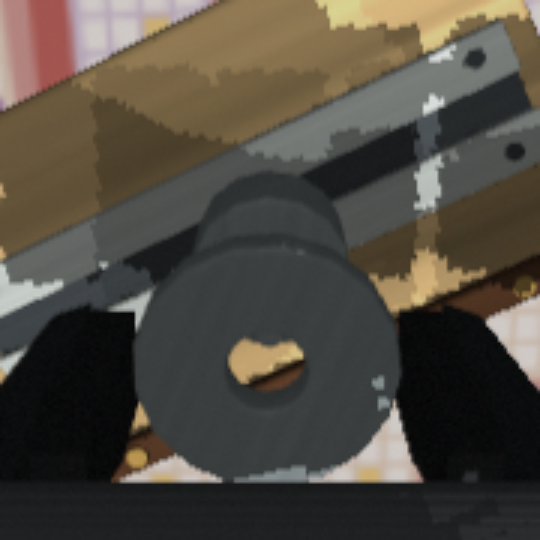

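>>> carry_out(targets="0.45 3 0.5 0 0;0.45 4 0 0 0;0.45 4 0 0 0;0.45 4 0 0 0;0.45 2 0 0 0;0.45 0 0 0 0")

```text
clock: 14.48
tool_pos: [0.5144, -0.1223, 0.2479]
eef_rot: [0.09, 0.702, -0.093, 0.7]
contact_force: [-0.1, -0.1, 0.5]
opening: 0.536
```

```bash
python3 look.py w10; python3 rel.py w10 .0885 .024; python3 -c "
import cv2;p=cv2.imread('pics/w10.png');cv2.imwrite('pics/w10z.png',cv2.resize(p[150:330,190:370],None,fx=3,fy=3))"
```

```text
14.4833 [ 0.5144 -0.1223  0.2479] [-0.12 -0.07  0.47] 0.5359698303837936 [ 0.49  0.88 -0.59  1.96  0.89  0.59  0.6 ]
[[-0.0043  0.2567  0.9665]
 [-0.004   0.9665 -0.2567]
 [-1.     -0.0049 -0.0031]]
tip pt [ 0.5137 -0.123   0.0834]
n 5379 0.0874755543248827
outer [array([327.5, 259. ]), array([4.7, 8.8]), np.float64(89.9)] [ 0.5106 -0.0965  0.0885]
outer [array([229. , 259.2]), array([4.3, 8.9]), np.float64(93.8)] [ 0.4979 -0.1453  0.0885]
outer [array([278.4, 271.3]), array([79.6, 89.3]), np.float64(91.2)] [ 0.5109 -0.1226  0.0885]
hole [array([278.4, 274.2]), array([21.9, 28.4]), np.float64(95.7)] [ 0.5125 -0.123   0.0885]
hole [array([278.2, 261.9]), array([ 2.7, 11.8]), np.float64(91.9)] [ 0.5057 -0.1213  0.0885]
```

View pics/w10z.png

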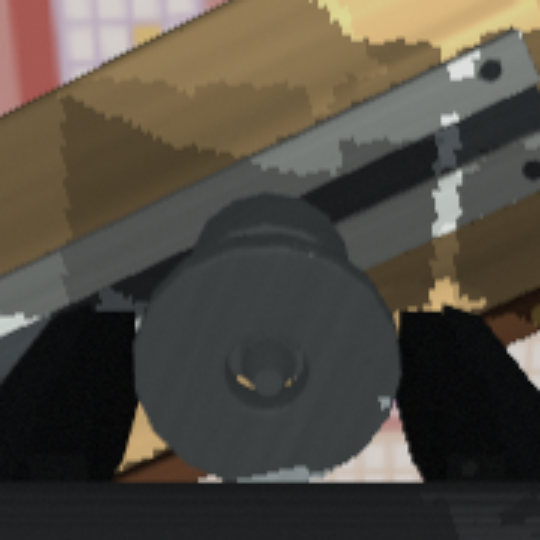

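>>> carry_out(targets="0.45 3 0 0 0;0.45 5 0 0 0;0.45 5 0 0 0;0.45 3 0 0 0;0.45 1 0 0 0;0.45 0 0 0 0;0.45 0 0 0 0")

```text
clock: 15.12
tool_pos: [0.5145, -0.1224, 0.2314]
eef_rot: [0.09, 0.702, -0.093, 0.7]
contact_force: [-1.4, -0.4, -1.0]
opening: 0.53
```

>>> carry_out(targets="0.45 1 0 0 0;0.45 1 0 0 0;0.45 0 0 0 0")

```text
clock: 15.37
tool_pos: [0.5145, -0.1224, 0.2295]
eef_rot: [0.09, 0.702, -0.093, 0.7]
contact_force: [-0.4, 0.2, 0.2]
opening: 0.534
```

Release and rise.

>>> carry_out(targets="0.6 0.5 0 0 0;0.75 0 0 0 0;0.9 0 0 0 0;0.9 0 0 0 0;0.9 -8 0 0 0;1 -18 0 0 0;1 -25 0 0 0;1 -25 0 0 0;1 -15 0 0 0;1 -5 0 0 0;1 0 0 0 0")

```text
clock: 16.28
tool_pos: [0.5151, -0.1221, 0.3265]
eef_rot: [0.09, 0.701, -0.093, 0.701]
contact_force: [0.1, -0.3, 0.9]
opening: 1.0
```

```bash
python3 look.py w11
```

```text
16.2833 [ 0.5151 -0.1221  0.3265] [ 0.1  -0.31  0.91] 0.9995750190103957 [ 0.56  0.77 -0.71  1.91  0.74  0.74  0.73]
[[-5.000e-04  2.571e-01  9.664e-01]
 [-4.500e-03  9.664e-01 -2.571e-01]
 [-1.000e+00 -4.500e-03  7.000e-04]]
```

View pics/w11.png

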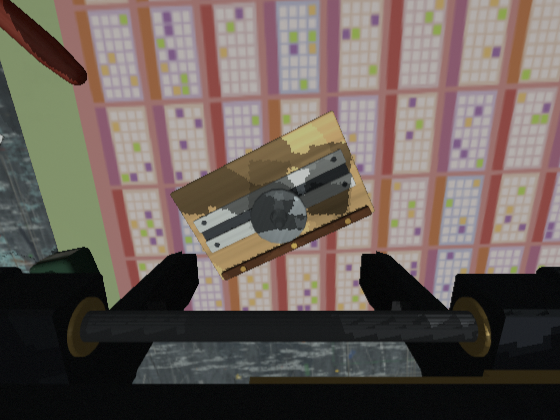

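>>> carry_out(targets="1 0 8 0 0;1 0 18 -0.5 0;1 0 28 -0.8 0;1 0 32 -1 0;1 0 32 -1 0;1 0 32 -1 0;1 4 32 -1 0;1 6 32 -1 0;1 8 32 -1 0;1 8 32 -1 0;1 8 30 -1 0;1 8 24 -0.3 0;1 8 14 0 0;1 4 7 0 0;1 0 0 0 0;1 0 0 0 0")

```text
clock: 17.67
tool_pos: [0.5958, 0.2202, 0.2686]
eef_rot: [0.089, 0.702, -0.094, 0.7]
contact_force: [0.0, -0.3, -0.1]
opening: 1.0
```

```bash
python3 look.py w12
python3 - <<'E'
from h import *
import pickle
s=pickle.load(open("pics/w12.pkl","rb"));c=wcam(s);d=np.load("pics/w12.npy");W=cloud(d,c)[:312].reshape(-1,3)
for z,rr in((.005,.024),(.02,.02)):
    q=W[(np.hypot(W[:,0]-.597,W[:,1]-.2216)<rr)&(abs(W[:,2]-z)<.0025)];print(z,len(q),(q.min(0)+q.max(0))/2,q.max(0)-q.min(0),np.median(q[:,2]))
ct=cam("top");print(atz(252,172,.02,ct))
E
```

```text
17.6667 [0.5958 0.2202 0.2686] [ 0.01 -0.32 -0.1 ] 0.9997097483769889 [-0.1   0.95 -0.63  1.62  0.72  0.83  0.27]
[[-0.0047  0.2575  0.9663]
 [-0.0063  0.9663 -0.2575]
 [-1.     -0.0073 -0.0029]]
0.005 662 [0.59713595 0.21911415 0.00497082] [0.04013771 0.04195164 0.00490308] 0.0049344317764970225
0.02 644 [0.59697511 0.22031771 0.01966799] [0.02699061 0.02689836 0.00412323] 0.019933910069192012
[0.67997952 0.09098969 0.02      ]
```

View pics/w12.png

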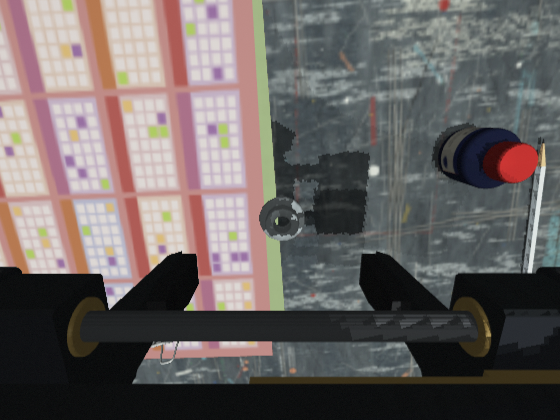

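>>> carry_out(targets="1 5 0.8 0.8 0;1 12 0.7 0.8 0;1 18 0 0 0;1 20 0 0 0;1 16 0 0 0;1 12 0 0 0;1 7 0 0 0;1 4 0 0 0;1 1.5 0 0 0;1 0 0 0 0;0.25 0 0 0 0;0.25 0 0 0 0;0.25 0 0 0 0;0.25 0 0 0 0;0.25 0 0 0 0;0.25 0 0 0 0;0.25 0 0 0 0;0.25 0 0 0 0;0.25 0 0 0 0", force=20)

```text
clock: 19.3
tool_pos: [0.5976, 0.222, 0.1738]
eef_rot: [0.09, 0.702, -0.093, 0.7]
contact_force: [0.4, -0.3, 0.3]
opening: 0.343
```

>>> carry_out(targets="0.25 0 0 0 0;0.25 -3 0 0 0;0.25 -12 0 0 0;0.25 -22 0 0 0;0.25 -28 -5 0 0;0.25 -28 -14 0 0;0.25 -17 -24 0.5 0;0.25 -2 -30 1 0;0.25 0 -32 1 0;0.25 0 -32 1 0;0.25 0 -32 1 0;0.25 0 -32 0.5 0;0.25 0 -32 0.5 0;0.25 0 -32 0.5 0;0.25 0 -30 0.5 0;0.25 0 -27 0.5 0;0.25 0 -19 0 0;0.25 0 -10 0 0;0.25 0 -3.5 0 0;0.25 0 0 0 0")

```text
clock: 20.97
tool_pos: [0.5138, -0.122, 0.288]
eef_rot: [0.09, 0.702, -0.093, 0.7]
contact_force: [0.3, 0.2, -0.9]
opening: 0.308
```

```bash
python3 look.py w13; python3 rel.py w13 .132 .014
```

```text
20.9667 [ 0.5138 -0.122   0.288 ] [ 0.35  0.18 -0.92] 0.3084043144739986 [ 0.53  0.82 -0.66  1.94  0.81  0.67  0.66]
[[-0.0023  0.2576  0.9663]
 [-0.0038  0.9662 -0.2576]
 [-1.     -0.0043 -0.0013]]
tip pt [ 0.5134 -0.1227  0.1235]
n 1633 0.1338823068182258
outer [array([309.2, 262. ]), array([4.6, 9.7]), np.float64(92.3)] [ 0.5079 -0.1056  0.132 ]
outer [array([278.6, 278.3]), array([50. , 52.7]), np.float64(81.0)] [ 0.5128 -0.1227  0.132 ]
hole [array([258.6, 283. ]), array([4.9, 8.2]), np.float64(106.0)] [ 0.5128 -0.1333  0.132 ]
hole [array([280.4, 277.1]), array([24.1, 34.5]), np.float64(84.6)] [ 0.5125 -0.1216  0.132 ]
hole [array([281.7, 261.8]), array([ 6. , 11.7]), np.float64(95.5)] [ 0.5043 -0.1188  0.132 ]
```

View pics/w13.png

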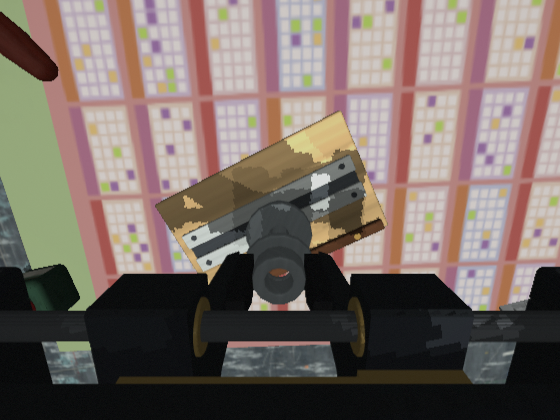

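>>> carry_out(targets="0.25 4 0 -0.5 0;0.25 6 0 0 0;0.25 5 0 0 0;0.25 3 0 0 0;0.25 0 0 0 0;0.25 0 0 0 0")

```text
clock: 21.52
tool_pos: [0.5131, -0.1215, 0.2691]
eef_rot: [0.09, 0.702, -0.093, 0.7]
contact_force: [-0.3, -0.3, -0.8]
opening: 0.302
```

```bash
python3 look.py w14; python3 rel.py w14 .1155 .014; python3 -c "
import cv2;p=cv2.imread('pics/w14.png');cv2.imwrite('pics/w14z.png',cv2.resize(p[190:320,210:340],None,fx=4,fy=4))"
```

```text
21.5167 [ 0.5131 -0.1215  0.2691] [-0.29 -0.35 -0.78] 0.30164257680468737 [ 0.51  0.85 -0.63  1.96  0.85  0.63  0.63]
[[-0.004   0.2563  0.9666]
 [-0.0038  0.9666 -0.2563]
 [-1.     -0.0047 -0.0029]]
tip pt [ 0.5125 -0.1221  0.1046]
n 1716 0.11517672714298036
outer [array([310., 264.]), array([ 4.6, 10.2]), np.float64(90.0)] [ 0.507  -0.1049  0.1155]
outer [array([247.6, 264.1]), array([4.6, 8.6]), np.float64(87.8)] [ 0.4992 -0.1347  0.1155]
outer [array([278.1, 279.7]), array([48.7, 53.3]), np.float64(93.6)] [ 0.5114 -0.1223  0.1155]
hole [array([278.4, 279.7]), array([23.9, 27.5]), np.float64(91.7)] [ 0.5114 -0.1221  0.1155]
```

View pics/w14z.png

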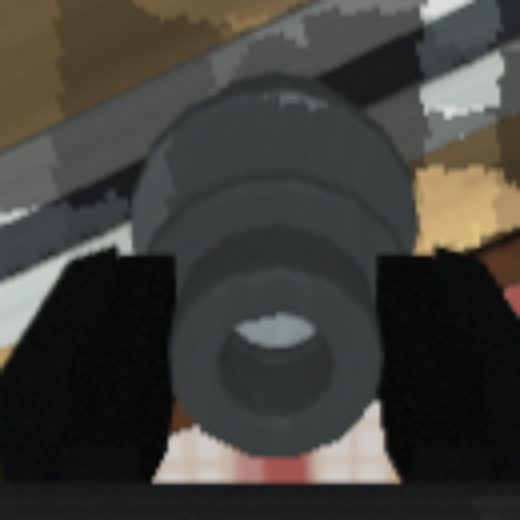

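>>> carry_out(targets="0.25 3 0 0.3 0;0.25 3 0 0 0;0.25 3 0 0 0;0.25 3 0 0 0;0.25 0 0 0 0")

```text
clock: 21.98
tool_pos: [0.5132, -0.1221, 0.2569]
eef_rot: [0.09, 0.702, -0.093, 0.7]
contact_force: [-0.1, 0.8, -0.6]
opening: 0.306
```

```bash
python3 look.py w15; python3 -c "
import cv2;p=cv2.imread('pics/w15.png');cv2.imwrite('pics/w15z.png',cv2.resize(p[190:320,210:340],None,fx=4,fy=4))"
```

```text
21.9833 [ 0.5132 -0.1221  0.2569] [-0.08  0.84 -0.56] 0.3056289128794225 [ 0.5   0.86 -0.61  1.96  0.87  0.61  0.61]
[[-0.0043  0.2569  0.9664]
 [-0.004   0.9664 -0.2569]
 [-1.     -0.005  -0.0031]]
```

View pics/w15z.png

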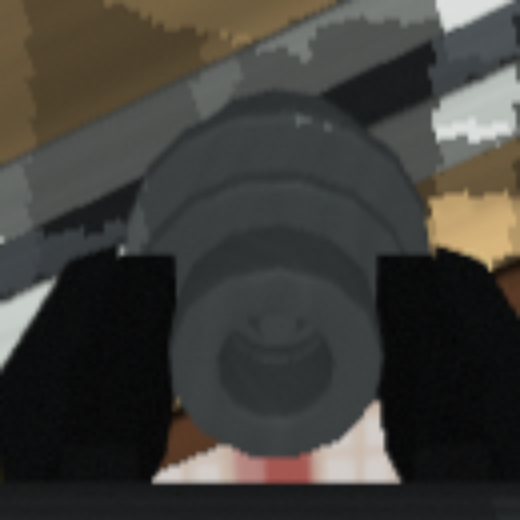

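>>> carry_out(targets="0.25 3 0 0 0;0.25 4 0 0 0;0.25 3 0 0 0;0.25 1.5 0 0 0;0.25 1 0 0 0;0.25 0 0 0 0")

```text
clock: 22.53
tool_pos: [0.5133, -0.122, 0.2448]
eef_rot: [0.09, 0.702, -0.093, 0.7]
contact_force: [0.4, -0.4, -0.8]
opening: 0.305
```

>>> carry_out(targets="0.25 1 0 0 0;0.25 0.7 0 0 0;0.25 0 0 0 0;0.4 0 0 0 0;0.55 0 0 0 0;0.6 0 0 0 0;0.6 0 0 0 0;0.6 -6 0 0 0;0.6 -12 0 0 0;0.6 -12 0 0 0;0.6 -8 0 0 0;0.4 -2 0 0 0;0.2 0 0 0 0;0.2 0 0 0 0;0.2 0 0 0 0;0.2 0 0 0 0")

```text
clock: 23.87
tool_pos: [0.5133, -0.1219, 0.2829]
eef_rot: [0.09, 0.702, -0.093, 0.7]
contact_force: [-0.4, 0.3, -0.6]
opening: 0.246
```

```bash
python3 look.py w16; python3 -c "
import cv2;p=cv2.imread('pics/w16.png');cv2.imwrite('pics/w16z.png',cv2.resize(p[190:320,210:340],None,fx=4,fy=4))
from h import *
p,dd=eyes.snapshot('scene');cv2.imwrite('pics/scene16.png',cv2.resize(p[130:250,260:380],None,fx=5,fy=5,interpolation=cv2.INTER_CUBIC))
"
```

```text
23.8667 [ 0.5133 -0.1219  0.2829] [-0.39  0.29 -0.61] 0.2456609586108268 [ 0.53  0.83 -0.65  1.95  0.82  0.66  0.66]
[[-0.0041  0.2567  0.9665]
 [-0.004   0.9665 -0.2568]
 [-1.     -0.0049 -0.003 ]]
```

View pics/w16z.png

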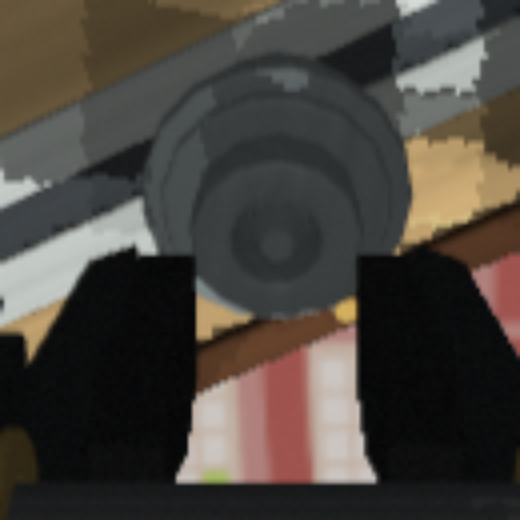

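View pics/scene16.png

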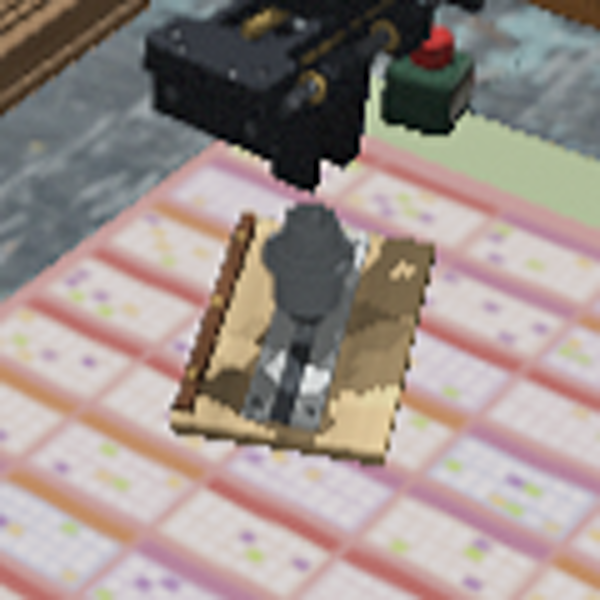

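>>> carry_out(targets="0.2 3 0 0 0;0.2 5 0 0 0;0.2 6 0 -0.4 0;0.2 4 0 -0.4 0;0.2 2 0 0 0;0.2 1 0 0 0;0.2 0 0 0 0;0.2 0 0 0 0")

```text
clock: 24.63
tool_pos: [0.5127, -0.1217, 0.2623]
eef_rot: [0.09, 0.702, -0.093, 0.7]
contact_force: [-0.1, 0.0, -0.4]
opening: 0.204
```

```bash
python3 look.py w17; python3 -c "
import cv2;p=cv2.imread('pics/w17.png');cv2.imwrite('pics/w17z.png',cv2.resize(p[190:320,210:340],None,fx=4,fy=4))
"
```

```text
24.6333 [ 0.5127 -0.1217  0.2623] [-0.1   0.04 -0.43] 0.2037405685149592 [ 0.51  0.85 -0.61  1.96  0.86  0.61  0.62]
[[-0.0032  0.2567  0.9665]
 [-0.004   0.9665 -0.2567]
 [-1.     -0.0047 -0.002 ]]
```

View pics/w17z.png

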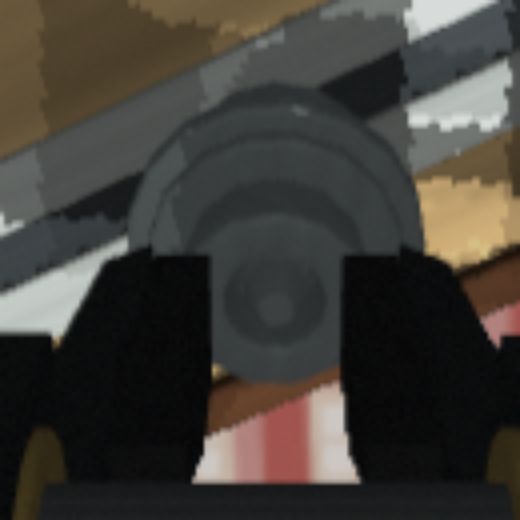

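>>> carry_out(targets="0.2 2 0 0 0;0.2 2 0 0 0;0.2 1.5 0 0 0;0.2 1 0 0 0;0.2 0 0 0 0")

```text
clock: 25.1
tool_pos: [0.5126, -0.1218, 0.2556]
eef_rot: [0.09, 0.702, -0.093, 0.7]
contact_force: [0.1, 0.6, -0.5]
opening: 0.197
```

>>> carry_out(targets="0.2 1 0 0 0;0.2 1 0 0 0;0.2 0 0 0 0")

```text
clock: 25.35
tool_pos: [0.5127, -0.1216, 0.2542]
eef_rot: [0.09, 0.702, -0.093, 0.7]
contact_force: [-0.1, -0.4, 3.1]
opening: 0.197
```

>>> carry_out(targets="0.2 1 0 0 0;0.2 1 0 0 0;0.2 0 0 0 0")

```text
clock: 25.6
tool_pos: [0.5127, -0.1216, 0.2522]
eef_rot: [0.09, 0.702, -0.093, 0.7]
contact_force: [-1.2, 0.3, 5.6]
opening: 0.198
```

>>> carry_out(targets="0.2 1 0 0 0;0.2 1 0 0 0;0.2 1 0 0 0;0.2 0 0 0 0")

```text
clock: 25.93
tool_pos: [0.5127, -0.1216, 0.2492]
eef_rot: [0.09, 0.702, -0.093, 0.7]
contact_force: [-1.2, 0.2, 4.4]
opening: 0.198
```

>>> carry_out(targets="0.2 1 0 0 0;0.2 1 0 0 0;0.2 0 0 0 0")

```text
clock: 26.18
tool_pos: [0.5127, -0.1216, 0.2472]
eef_rot: [0.09, 0.702, -0.093, 0.7]
contact_force: [-0.9, -0.3, 4.2]
opening: 0.2
```

>>> carry_out(targets="0.2 1 0 0 0;0.2 0 0 0 0;0.2 0 0 0 0")

```text
clock: 26.43
tool_pos: [0.5127, -0.1217, 0.2462]
eef_rot: [0.09, 0.702, -0.093, 0.7]
contact_force: [-0.7, 0.5, 5.1]
opening: 0.198
```

>>> carry_out(targets="0.2 1 0 0 0;0.2 0 0 0 0")

```text
clock: 26.6
tool_pos: [0.5127, -0.1217, 0.2452]
eef_rot: [0.09, 0.702, -0.093, 0.7]
contact_force: [-0.2, -0.0, 5.1]
opening: 0.196
```

>>> carry_out(targets="0.2 0.7 0 0 0;0.2 0 0 0 0")

```text
clock: 26.77
tool_pos: [0.5127, -0.1217, 0.2445]
eef_rot: [0.09, 0.702, -0.093, 0.7]
contact_force: [-1.3, 0.5, 5.4]
opening: 0.2
```

>>> carry_out(targets="0.2 0.5 0 0 0;0.2 0 0 0 0")

```text
clock: 26.93
tool_pos: [0.5128, -0.1216, 0.2443]
eef_rot: [0.09, 0.702, -0.093, 0.701]
contact_force: [-2.1, 0.1, 7.5]
opening: 0.199
```

>>> carry_out(targets="0.2 0.4 0 0 0;0.2 0 0 0 0;0.2 0 0 0 0")

```text
clock: 27.18
tool_pos: [0.5128, -0.1216, 0.2442]
eef_rot: [0.09, 0.702, -0.093, 0.701]
contact_force: [-2.2, 1.1, 11.8]
opening: 0.2
```

>>> carry_out(targets="0.2 0.3 0 0 0;0.2 0 0 0 0;0.2 0 0 0 0")

```text
clock: 27.43
tool_pos: [0.5128, -0.1216, 0.2442]
eef_rot: [0.09, 0.702, -0.093, 0.701]
contact_force: [-3.3, 0.8, 13.5]
opening: 0.2
```

>>> carry_out(targets="0.2 -1.5 0 0 0;0.2 -4 0 0 0;0.2 -10 0 0 0;0.2 -20 0 0 0;0.2 -28 0 0 0;0.5 -28 0 0 0;0.9 -20 0 0 0;1 -10 0 0 0;1 -3 0 0 0;1 0 0 0 0;1 0 0 0 0")

```text
clock: 28.35
tool_pos: [0.5126, -0.1216, 0.3665]
eef_rot: [0.09, 0.703, -0.093, 0.7]
contact_force: [0.4, -0.7, -0.3]
opening: 0.632
```

```bash
python3 look.py w18
python3 - <<'E'
from h import *
import pickle
s=pickle.load(open("pics/w18.pkl","rb"));c=wcam(s);d=np.load("pics/w18.npy");W=cloud(d,c)[:312].reshape(-1,3)
rr=np.hypot(W[:,0]-.5118,W[:,1]+.1223)
for a,b,n in((0,.0022,"bolt tip .094"),(.009,.013,"sleeve top .078"),(.0155,.019,"flange top .063"),(.0212,.0235,"washer top .058")):
    q=W[(rr>a)&(rr<b)&(W[:,2]>.03)];print(n,len(q),np.percentile(q[:,2],[10,50,90]).round(4))
q=W[(rr<.028)&(W[:,2]>.054)&(W[:,2]<.061)];print((q.min(0)+q.max(0))/2,q.max(0)-q.min(0))
q=W[(rr<.09)&(rr>.03)&(W[:,2]>.013)&(W[:,2]<.022)];h=np.histogram(q[:,2],18);print(h[1].round(4),h[0])
p,dd=eyes.snapshot('scene');cv2.imwrite('pics/scene18.png',cv2.resize(p[130:250,260:380],None,fx=5,fy=5,interpolation=cv2.INTER_CUBIC))
p=cv2.imread("pics/w18.png");cv2.imwrite('pics/w18z.png',cv2.resize(p[130:310,180:380],None,fx=3,fy=3))
E
```

```text
28.35 [ 0.5126 -0.1216  0.3665] [ 0.41 -0.71 -0.29] 0.6315769603179805 [ 0.6   0.71 -0.76  1.88  0.67  0.83  0.79]
[[-0.0051  0.2569  0.9664]
 [-0.0041  0.9664 -0.257 ]
 [-1.     -0.0052 -0.0038]]
bolt tip .094 18 [0.0935 0.0939 0.0949]
sleeve top .078 385 [0.068  0.0777 0.0786]
flange top .063 304 [0.0588 0.0627 0.0638]
washer top .058 245 [0.0554 0.0577 0.0587]
[ 0.51303853 -0.12324559  0.05756716] [0.04721133 0.0469596  0.00676797]
[0.013  0.0135 0.014  0.0145 0.015  0.0155 0.016  0.0165 0.017  0.0175
 0.018  0.0185 0.019  0.0195 0.02   0.0205 0.021  0.0215 0.022 ] [ 890 1607 1971 1512  843  382  181  173  308  554  629  486  341  305
  269  200  101   27]
```

View pics/scene18.png

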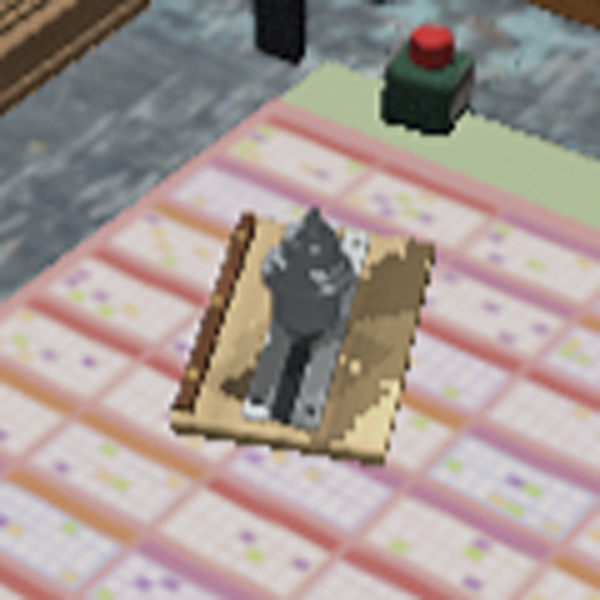

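View pics/w18z.png

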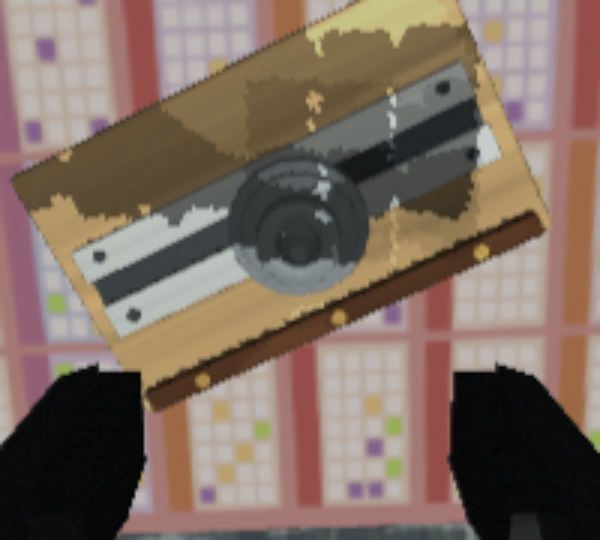

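All heights match the fully-home values (78/63/58 mm, with the bolt tip at 94 mm) and the arm is clear.

```bash
python3 -c "
from plant import r
print(r.finish_job())"
```

```text
the job is handed in; nothing more can be done
None
```

The three rings are on the bolt in the order asked: the spacer first, then the washer, then the bushing with its flange down. I then pushed the stack down from the top of the bushing sleeve with the fingertips straddling the bolt. The job is handed in at about 28 s of the 72 s allowed.

- **Push:** The stop ring slid about 10 mm at 4–6 N, then came up against a hard stop. Motion ceased while the measured force rose to about 13.5 N, and I stopped there.
- **Heights after backing off (wrist camera depth):** The readings matched the stack fully home to within the camera's accuracy, with the tip of the bolt as the reference.

| Point | Measured | Expected when home |
|---|---|---|
| Bushing sleeve top | 77.7 mm | 78 mm |
| Bushing flange top | 62.7 mm | 63 mm |
| Washer top | 57.7 mm | 58 mm |
| Bolt tip | 93.9 mm | 94 mm |

- **Surroundings:** The gripper was raised clear of everything at hand-in. I never moved the gripper near the ink pots or the clip. The square pot stood in place in the last scene picture; I did not look at the round pot or the clip again at the end.
- **Two irregularities along the way:**
  - The arm drifted about 2 mm sideways while lowering the spacer; I corrected it before the spacer went any further down the bolt.
  - Joint 6 came close to its lower limit (0.04 rad) over the washer. The readings stayed at or just above the limit; one, printed only as 0.04, leaves no visible margin.

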